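# Seat a keyed hub on the sprung pin of an assembly jig

### The arm

A 6-joint arm with a two-finger parallel gripper is mounted at the origin on the work surface. World frame = base frame: x ahead of the robot, y to its left, z up, the work surface at z = 0. Lengths are in m, angles in rad, forces in N, time in s.
With the tool pointing down it reaches from about 0.25 to 0.775 m from the base axis. Payload 4 kg.
Tool frame: the origin (TCP) lies at the very end of the fingers, on their centre line; the grasp point (between the pads) lies 19 mm behind it; z points along the fingers, y is the line along which they close (so a half turn about z gives the same grasp; the last joint's range is limited). The gripper opens to 94 mm and grips with 3 to 60 N. Pads are 16 mm wide; open, the fingers measure 119 mm over their backs; the gripper's body (75 mm by 177 mm) begins 78 mm behind the grasp point.
Start: joints at [1.218, 0.087, 1.371, -0, 1.684, -0.103], TCP at [0.136, 0.533, 0.206] pointing down, gripper open.
Joint ranges: [-3.1, 3.1], [-0.76, 2.03], [0.27, 2.55], [-1.08, 4.22], [0.17, 2.65], [-2.57, 2.57]. Speed limits (rad/s): [2.79, 2.79, 3.14, 3.14, 3.14, 3.14].

### API

Orientations are given as [roll, pitch, yaw] about the fixed x, y, z axes, in that order (R = Rz(yaw) Ry(pitch) Rx(roll)).
In Python, from bench import robot, vision gives the robot as it stands.
- The arm moves only by the shell command python3 -m crank 'ROWS'. ROWS is JSON, a list of rows, each a list of 3 entries, a list of its own where there are three numbers: the closure, from 0 (fully open) to 1 (shut), then the shift along the tool's x, y, z in m, then the turn, a rotation vector about the tool's x, y, z in degrees. A call has 1 to 8 rows; each row shifts and turns the commanded pose from where the row before left it, along the tool's axes as they then stand; what a row does not reach is not made up. A row lasts 1/10 s, in which the tool goes at most 50 mm and 8.59 degrees, less where a joint would pass 70% of its speed; a pose out of reach is approached as far as the arm can. A call with a gripper value outside its range is refused whole. The fingers move at their own pace and stop on an object; the grip force is fixed at half the most. Time passes only in rows, so rows that do not move let the fingers close. It gives the time, the measured TCP pose, the force, the opening and the grip force at its end, in the units of the state.
- robot.get_obs(): the state, without advancing time (a new reading comes with each control period).
- vision.snapshot(name): name is "scene" or "side" or "wrist"; returns a dict with "color" (400x640x3 uint8, red, green, blue), "z_map" (400x640 float32, m along the optical axis (not along the pixel's ray), 0 where there is no reading), "fx", "fy", "cx", "cy" (pixels), "R" (3x3) and "t" (3): a world point X has camera coordinates R X + t. Camera axes: x right, y down, z forward; pixel columns grow to the right and rows downward; lengths in m; the calibration is good to about 2 mm. The wrist camera is an equidistant fisheye: a pixel r from the principal point sees the ray r / f radians off the axis. A picture is of the moment at which its call begins.
- robot.close_job(): hands the job in; it is judged then, once.
The state is a dict: "time": time; "joint_positions": joint angles; "qvel": joint speeds; "joint_torque": joint torques, N m; "tool_pos": TCP position; "ee_rot": TCP orientation; "wrist_force": force on the tool from outside, world axes, zero at the start; "wrist_torque": the same for the moment, N m; "width": finger opening in m; "finger_force": force on a finger pad.
Only numpy, scipy, OpenCV 4.12 (cv2) and the standard library are available. Lean on these libraries where they do the work, as an engineer would, in place of code of your own. Each camera call takes 0.05 s, during which the arm holds its last target. There are 200 camera calls.

### The job

Pick up the black flanged hub and slip it over the pin of the assembly jig, flange down. Press lightly and turn it until its keyway finds the pin's key, then lower it fully home, flange flat on the jig plate, and let go. Never force it: stay well under 25 N on the jig, and leave the other things on the bench where they are.

Things in the scene. Friction and masses are not known exactly. Their poses are not given: they have to be found in the camera images.
- hub: Black plastic flanged hub, about 0.2 kg, 44 mm tall, standing on the bench flange down. Flange 66 mm across, 6 mm thick, at the bottom. A 26 mm bore goes right through; one keyway 8 mm wide is cut in the bore wall on the hub's +x side over the full height, reaching 19.5 mm from the axis. Origin: on the bore axis, at the underside; z up.
- hub_grip (a point): Point on the hub's axis 31 mm above its underside, where to grip: the barrel above the flange, a 16-sided prism 48 mm across flats. Parallel pairs of flats lie across the hub's own directions 0, 45, 67.5, 90, 112.5 and 135 degrees from its +x. Axes as the hub's.
- jig: Fixed aluminium assembly jig: plate 150 x 130 x 20 mm lying flat, with a 4 mm high bolt head near each corner (63 and 53 mm off centre) and one upright steel pin in the middle with a key rib on one side. Origin: centre of the plate's underside, on the pin's axis; z up. Its yaw does not tell the key's exact direction.
- seat (a point): Centre of the jig plate's upper face, on the pin's axis, 20 mm above the jig's origin; the hub is home when its underside is here. Axes as the jig's.
- pin_top (a point): Top of the jig's pin, on its axis, 62 mm above the plate. The pin is 23 mm in diameter, its upper 10 mm tapered to 12 mm. It does not turn. It is sprung: it gives way straight down from about 3 N on, by 1 mm per 1.2 N, to a hard stop at 8 mm, and springs back when unloaded. This point is where the top is unloaded. Axes as the jig's.
- key_level (a point): Point on the pin's axis level with the key's top, 30 mm above the plate. The key, 6 mm wide, reaches 18 mm from the axis and points somewhere within 1.2 rad either side of the jig's +x; that angle is not measured: feel for it, or see it from above. A hub pressed on the key sinks with the pin; when keyway meets key the pin jumps up and the load vanishes. Axes as the jig's.
- bracket: Bystander: red sheet-metal channel, 60 x 200 x 33 mm, open side up, lying on the bench; origin at the centre of its underside, length along its y.
- tape: Bystander: blue ring of tape lying flat, 90 mm across, 25 mm high; origin at the centre of its underside.
- cap: Bystander: small black plastic cap, 40 mm across, 22 mm high; origin at the centre of its underside.
Not all that is in view belongs to the job. What is shaped like the hub but purple is not meant.

How it is judged:
On the way:
1. the hub is lifted clear of the bench (height (world z) of hub above 0.035 m), for 0.05 s.
At the end, for the whole second after the job is handed in: The hub stands released and at rest on the jig plate over the pin, flange down: its underside within 2 mm of the plate (only possible with the key in the keyway), its axis within 4 mm of the seat's centre, upright within 0.06 rad; bracket, tape and cap each within 30 mm of where they began (horizontal distance between hub and seat below 0.004 m and z of hub in the frame of seat between -0.002 and 0.002 m and angle between hub's own z axis and vertical below 0.06 rad and linear speed of hub below 0.02 m/s and distance of each of bracket, tape, cap from where it was at the start of the episode below 0.03 m); the robot touches nothing.
It fails at once if the hub is pressed on the jig with more than 25 N (contact force between hub and jig above 25 N).
It fails at once if the robot presses on the jig itself with more than 25 N (contact force between any of the fingers, the arm and jig above 25 N).
It fails at once if a bystander is shoved more than 30 mm (distance of any of bracket, tape, cap from where it was at the start of the episode above 0.03 m).
It also fails if it takes over 67 s, if anything falls off the work surface, if the arm or the gripper's body presses on something with over 40 N, if the wrist force passes 120 N, or if a joint passes its speed limit or range.

## Working session

There is one attempt and no reset: what is moved stays moved. The work goes in short steps, Python scripts to look and compute and a shell command to move; the robot and the scene stay as the last step left them, time stands still between calls to the robot, and variables do not carry over. Pictures are saved under pics/ and viewed, at most 10 in all, crops included, and the job is handed in when it is done.

```bash
mkdir -p pics; ls
python3 - <<'E'
from bench import robot, vision
import cv2,numpy as np
for n in ["scene","side","wrist"]:
    s=vision.snapshot(n); cv2.imwrite(f"pics/{n}0.png",s["color"][:,:,::-1]); np.savez(f"{n}0.npz",**s)
    print(n,s["fx"],s["cx"],s["cy"],-s["R"].T@s["t"])
o=robot.get_obs();print(o)
E
```

```text
pics
scene 474.4962675798451 323.5194669988211 194.19943441354266 [ 1.04475069 -0.75407164  0.69706041]
side 498.02473842159424 319.2203533737341 199.7973993687033 [ 0.19696168 -0.54711404  0.80364494]
wrist 309.70691628693146 315.74751878948473 200.78712470355407 [0.06574038 0.55017994 0.38352959]
{'time': 0.15, 'joint_positions': array([ 1.21793118e+00,  8.77921391e-02,  1.37184670e+00, -2.58074072e-05,
        1.68361077e+00, -1.03088200e-01]), 'qvel': array([ 0.00096919, -0.00427803, -0.00494386,  0.00174989,  0.00115893,
        0.00045201]), 'joint_torque': array([ 2.76657112e-03, -3.40641010e+01, -3.02794290e+01,  7.19410367e-02,
        3.04673798e-02, -1.24376284e-04]), 'tool_pos': array([0.13581931, 0.53254768, 0.20459992]), 'ee_rot': array([-3.13994186e+00, -1.44998069e-04,  2.89181270e+00]), 'wrist_force': array([-0.14542179, -0.55524629,  0.31091307]), 'wrist_torque': array([ 0.02073437, -0.05474053,  0.00465745]), 'finger_force': 0.0, 'width': 0.09415148606122287}
```

View pics/scene0.png

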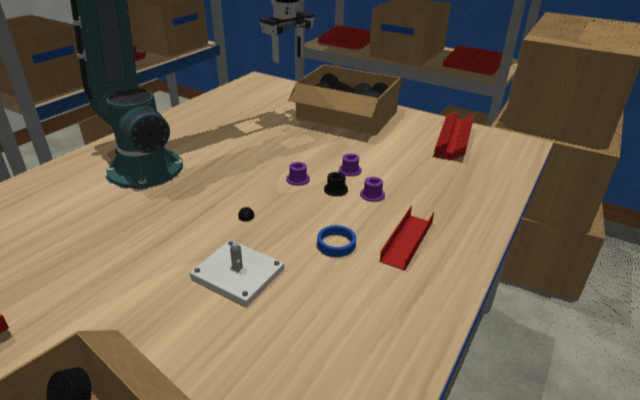

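View pics/wrist0.png

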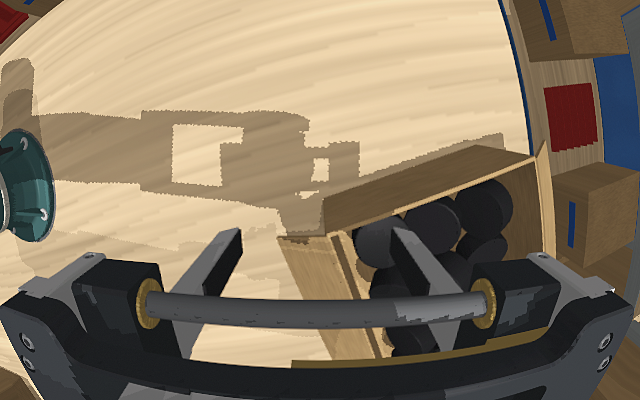

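The scene view shows the black hub at (336,184) with purple ones at (298,174), (350,164) and (373,189). The jig pin is at (236,258), the cap at (246,213), the tape at (336,240) and the bracket at (407,238). The wrist view sees none of these, only the carton and bare bench.

View pics/side0.png

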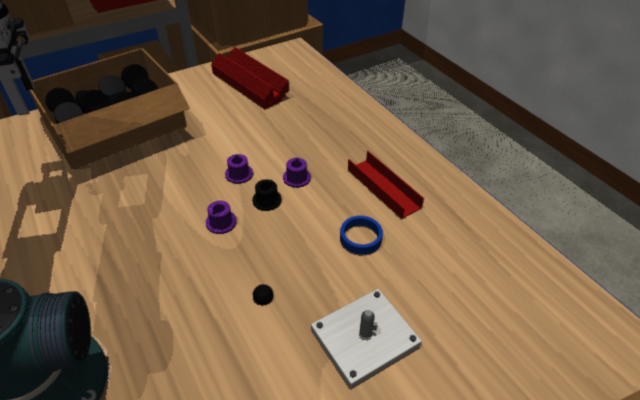

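```bash
cat > h.py <<'E'
import numpy as np,cv2
def ray(s,u,v):
    f=float(s["fx"]);x=(u-s["cx"])/f;y=(v-s["cy"])/float(s["fy"])
    if s["fish"]:
        r=np.hypot(x,y);d=np.array([x/r*np.sin(r),y/r*np.sin(r),np.cos(r)]) if r>0 else np.array([0,0,1.])
    else: d=np.array([x,y,1.])
    return -s["R"].T@s["t"], s["R"].T@d
def onz(s,u,v,z):
    c,d=ray(s,u,v); return c+d*(z-c[2])/d[2]
def proj(s,X):
    p=s["R"]@np.asarray(X)+s["t"]
    if s["fish"]:
        r=np.hypot(p[0],p[1]);a=np.arctan2(r,p[2]);q=p[:2]/r*a
    else:q=p[:2]/p[2]
    return np.array([s["cx"]+s["fx"]*q[0],s["cy"]+s["fy"]*q[1]])
def load(n,fish):
    s=dict(np.load(n));s["fish"]=fish;return s
def snap(n,tag):
    from bench import vision
    s=vision.snapshot(n);np.savez(tag+".npz",**s);cv2.imwrite(f"pics/{tag}.png",s["color"][:,:,::-1]);s["fish"]=n=="wrist";return s
def cloud(s):
    z=s["z_map"];v,u=np.mgrid[:400,:640];x=(u-s["cx"])/s["fx"];y=(v-s["cy"])/s["fy"]
    if s["fish"]:
        r=np.hypot(x,y)+1e-9;k=np.tan(np.clip(r,0,1.5))/r;x=x*k;y=y*k
    P=np.stack([x*z,y*z,z],-1)
    return (P-s["t"])@s["R"]
E
python3 - <<'E'
from h import *
s=load("scene0.npz",0)
for n,u,v,z in [("hub",336,176,.044),("hubbase",336,188,.0),("pin",236,246,.082),("cap",246,210,.022),("tape",336,233,.025),("bracket",407,240,0),("p1",298,166,.044),("p2",350,157,.044),("p3",373,181,.044)]:
    print(n,onz(s,u,v,z).round(3))
E
```

```text
hub [0.519 0.198 0.044]
hubbase [0.515 0.207 0.   ]
pin [ 0.517 -0.205  0.082]
cap [ 0.396 -0.031  0.022]
tape [0.631 0.006 0.025]
bracket [0.769 0.101 0.   ]
p1 [0.404 0.187 0.044]
p2 [0.499 0.311 0.044]
p3 [0.613 0.229 0.044]
```

The side view shows the black hub at (266,194), ringed by purple ones. The jig pin is at (366,325), with its key visible to the right of the pin. I'll bring the wrist camera over the hub.

```bash
python3 -m crank '[[0,[-0.03,-0.013,0],[0,0,0]],[0,[-0.033,-0.0142,0],[0,0,0]],[0,[-0.033,-0.0142,0],[0,0,0]],[0,[-0.033,-0.0142,0],[0,0,0]],[0,[-0.033,-0.0142,0],[0,0,0]],[0,[-0.033,-0.0142,0],[0,0,0]],[0,[-0.033,-0.0142,0],[0,0,0]],[0,[-0.033,-0.0142,0],[0,0,0]]]'
python3 -m crank '[[0,[-0.033,-0.0142,0],[0,0,0]],[0,[-0.033,-0.0142,0],[0,0,0]],[0,[-0.033,-0.0142,0],[0,0,0]],[0,[-0.033,-0.0142,0],[0,0,0]],[0,[-0.033,-0.0142,0],[0,0,0]],[0,[-0.033,-0.0142,0],[0,0,0]],[0,[-0.033,-0.0142,0],[0,0,0]],[0,[-0.03,-0.014,0],[0,0,0]]]'
python3 -m crank '[[0,[0,0,0],[0,0,0]],[0,[0,0,0],[0,0,0]]]'
python3 - <<'E'
from h import *
s=snap("wrist","w1")
p=proj(s,[.519,.2,.044]);print(p, -s["R"].T@s["t"], s["R"].round(3))
E
```

```text
time: 0.95
tool_pos: [0.3619, 0.3583, 0.2052]
ee_rot: [-3.141, -0.0, 2.892]
wrist_force: [0.2, -0.5, -1.1]
width: 0.0941
finger_force: 0.0
time: 1.75
tool_pos: [0.5869, 0.1839, 0.2048]
ee_rot: [-3.141, -0.001, 2.891]
wrist_force: [-0.2, 0.8, -0.9]
width: 0.0941
finger_force: 0.0
time: 1.95
tool_pos: [0.5858, 0.1847, 0.2046]
ee_rot: [-3.141, -0.002, 2.891]
wrist_force: [0.1, 0.3, -0.9]
width: 0.0936
finger_force: 0.0
[314.59405313 126.18715635] [0.51604638 0.20214402 0.38379651] [[ 0.249  0.969 -0.   ]
 [ 0.938 -0.241  0.248]
 [ 0.24  -0.062 -0.969]]
```

View pics/w1.png

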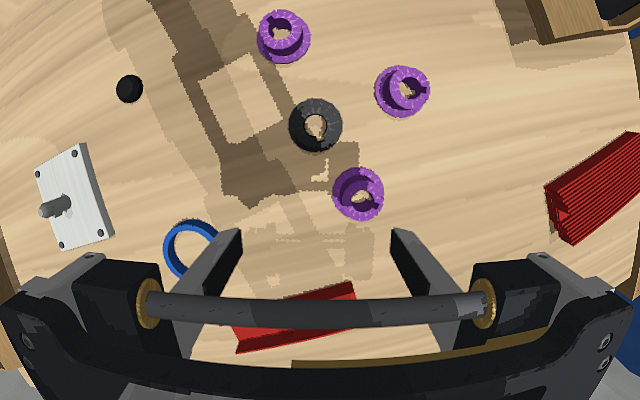

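The wrist view shows the hub at (315,125), with its keyway direction unclear, and the jig at (75,198). I'll enlarge the hub and measure it.

Run:
```python
from h import *
s=load("w1.npz",1)
c=s["color"][:,:,::-1]
a=cv2.resize(c[92:160,280:350],None,fx=8,fy=8,interpolation=cv2.INTER_CUBIC)
a=np.clip(a.astype(float)*1.8,0,255).astype(np.uint8)
cv2.imwrite("pics/w1c.png",a)
P=cloud(s)
m=(np.hypot(P[...,0]-.519,P[...,1]-.2)<.05)
for lo,hi in [(.036,.052),(.002,.012)]:
    k=m&(P[...,2]>lo)&(P[...,2]<hi); q=P[k];print(lo,k.sum(),q.mean(0),(q.min(0)+q.max(0))/2,np.ptp(q,0))
    v,u=np.nonzero(k); print(cv2.minEnclosingCircle(np.c_[q[:,0],q[:,1]].astype(np.float32)))
```

```text
0.036 1046 [0.51714255 0.20066027 0.04378714] [0.51833142 0.20062055 0.04123281] [0.04820384 0.0489136  0.01036609]
((0.5184551477432251, 0.20051699876785278), 0.024916954338550568)
0.002 819 [0.51678402 0.20131383 0.00575464] [0.52190137 0.20234356 0.0070017 ] [0.08904526 0.07735614 0.0099945 ]
((0.5206089019775391, 0.20092590153217316), 0.049476753920316696)
```

View pics/w1c.png

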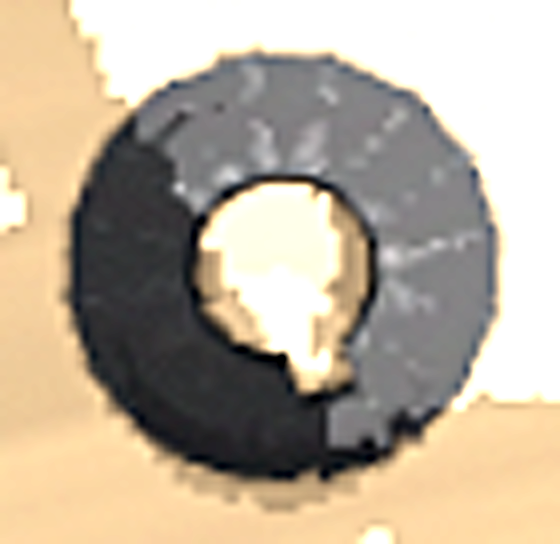

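The crop shows the bore centre near (284,268) and the keyway notch near (322,375), i.e. downwards and slightly right. I'll get its angle from the depth map and measure the jig in the same way.

Run:
```python
from h import *
s=load("w1.npz",1);P=cloud(s)
f=lambda x,y:onz(s,280+(x+.5)/8-.5,92+(y+.5)/8-.5,.044)
a,b=f(284,268),f(322,375);d=b-a;print(a,b,np.hypot(*d[:2]),np.degrees(np.arctan2(d[1],d[0])))
c=np.array([.5184,.2005])
# bore floor-visible pixels by ray on top plane at radius 14.5-18.5
g=[];
for v in range(95,160):
  for u in range(285,350):
    x=onz(s,u,v,.044)[:2]-c;r=np.hypot(*x)
    if .0145<r<.0185 and P[v,u,2]<.038: g.append(x)
g=np.array(g);m=g.mean(0);print(len(g),np.degrees(np.arctan2(m[1],m[0])))
for n in("side0.npz","scene0.npz"):
    s=load(n,0);P=cloud(s);k=(np.hypot(P[...,0]-.517,P[...,1]+.205)<.11)
    t=k&(abs(P[...,2]-.02)<.0035); mm=cv2.morphologyEx(t.astype(np.uint8),cv2.MORPH_CLOSE,np.ones((9,9)))
    q=P[t][:,:2].astype(np.float32);print(n,cv2.minAreaRect(q))
    t=k&(P[...,2]>.076);print(P[t].mean(0),P[t][:,2].max(),t.sum())
    t=k&(P[...,2]>.05);q=P[t];print("pin",(q.min(0)+q.max(0))/2,len(q))
    t=k&(P[...,2]>.044)&(P[...,2]<.053);q=P[t];print("key",(q.min(0)),q.max(0),len(q))
```

```text
[0.51793186 0.20080039 0.044     ] [0.53344341 0.2021612  0.044     ] 0.015571117588803855 5.013637657231403
29 6.6629612817889035
side0.npz ((0.5097471475601196, -0.20006248354911804), (0.15072140097618103, 0.13189013302326202), 0.4777289032936096)
[ 0.50791684 -0.20182701  0.08044851] 0.08568040498816677 92
pin [ 0.51184221 -0.20149389  0.0679884 ] 226
key [ 0.49851504 -0.21234496  0.04416608] [ 0.52516938 -0.19428729  0.05294409] 60
scene0.npz ((0.5105674862861633, -0.20181667804718018), (0.15186145901679993, 0.1310061365365982), 0.412662535905838)
[ 0.5120634  -0.20309697  0.07903778] 0.08313426227176494 43
pin [ 0.51327106 -0.20391285  0.0666012 ] 163
key [ 0.50494251 -0.21461496  0.04407391] [ 0.52583182 -0.19640449  0.05228496] 37
```

```bash
python3 -m crank '[[0,[0.025,0,0],[0,0,8.2]],[0,[0.025,-0.0036,0],[0,0,8.2]],[0,[0.018,-0.005,0],[0,0,8.2]],[0,[0,0,0.04],[0,0,0]],[0,[0,0,0.04],[0,0,0]],[0,[0,0,0.03],[0,0,0]],[0,[0,0,0],[0,0,0]],[0,[0,0,0],[0,0,0]]]'
python3 - <<'E'
from bench import robot
import numpy as np
o=robot.get_obs();p=o["tool_pos"];y=o["ee_rot"][2]
d=np.array([.518,.2005])-p[:2];print(p,np.degrees(y),"dx",d@[np.cos(y),np.sin(y)],"dy",d@[np.sin(y),-np.cos(y)])
E
```

```text
time: 2.8
tool_pos: [0.5185, 0.2033, 0.0961]
ee_rot: [3.141, -0.0, 2.464]
wrist_force: [-0.3, -0.1, 0.6]
width: 0.0941
finger_force: 0.0
[0.51853952 0.20329144 0.09609253] 141.1742918149802 dx -0.0013297806549272758 dy -0.002512943352075319
```

```bash
python3 -m crank '[[0,[-0.0013,-0.0025,0.03],[0,0,0]],[0,[0,0,0.03],[0,0,0]],[0,[0,0,0.023],[0,0,0]],[0,[0,0,0],[0,0,0]],[0,[0,0,0],[0,0,0]]]'
python3 -m crank '[[1,[0,0,0],[0,0,0]],[1,[0,0,0],[0,0,0]],[1,[0,0,0],[0,0,0]],[1,[0,0,0],[0,0,0]],[1,[0,0,0],[0,0,0]],[1,[0,0,0],[0,0,0]],[1,[0,0,0],[0,0,0]],[1,[0,0,0],[0,0,0]]]'
```

```text
time: 3.3
tool_pos: [0.5202, 0.2004, 0.0149]
ee_rot: [3.139, 0.002, 2.463]
wrist_force: [1.0, -0.1, 0.2]
width: 0.094
finger_force: 0.0
time: 4.1
tool_pos: [0.5187, 0.1998, 0.0125]
ee_rot: [3.141, -0.0, 2.462]
wrist_force: [0.2, 0.8, -0.2]
width: 0.0474
finger_force: 30.0
```

```bash
python3 -m crank '[[1,[0,0,-0.02],[0,0,0]],[1,[0,0,-0.04],[0,0,0]],[1,[0,0,-0.04],[0,0,0]],[1,[0,0,-0.04],[0,0,0]],[1,[0,0,-0.03],[0,0,0]],[1,[-0.017,-0.017,0],[0,0,0]],[1,[-0.03,-0.03,0],[0,0,0]],[1,[-0.03,-0.03,0],[0,0,0]]]'
python3 -m crank '[[1,[-0.03,-0.03,0],[0,0,0]],[1,[-0.03,-0.03,0],[0,0,0]],[1,[-0.03,-0.03,0],[0,0,0]],[1,[-0.03,-0.03,0],[0,0,0]],[1,[-0.03,-0.03,0],[0,0,0]],[1,[-0.03,-0.03,0],[0,0,0]],[1,[-0.03,-0.03,0],[0,0,0]],[1,[-0.03,-0.03,0],[0,0,0]]]'
python3 -m crank '[[1,[0,0,0],[0,0,0]],[1,[0,0,0],[0,0,0]],[1,[0,0,0],[0,0,0]]]'
python3 - <<'E'
from h import *
s=snap("wrist","w2")
p=proj(s,[.51,-.202,.05]).round().astype(int);print(p)
u,v=np.clip(p-[50,50],0,[540,300])
cv2.imwrite("pics/w2c.png",cv2.resize(s["color"][v:v+100,u:u+100,::-1],None,fx=6,fy=6,interpolation=cv2.INTER_CUBIC));print(u,v)
E
```

```text
time: 4.9
tool_pos: [0.5298, 0.0907, 0.182]
ee_rot: [-3.141, -0.0, 2.465]
wrist_force: [0.6, -0.3, -2.5]
width: 0.048
finger_force: 30.0
time: 5.7
tool_pos: [0.5656, -0.2476, 0.1813]
ee_rot: [-3.141, -0.002, 2.462]
wrist_force: [0.8, 1.5, -2.2]
width: 0.0478
finger_force: 30.0
time: 6.0
tool_pos: [0.566, -0.245, 0.1818]
ee_rot: [3.141, -0.002, 2.463]
wrist_force: [0.8, -0.0, -2.3]
width: 0.0481
finger_force: 30.0
[314 124]
264 74
```

View pics/w2c.png

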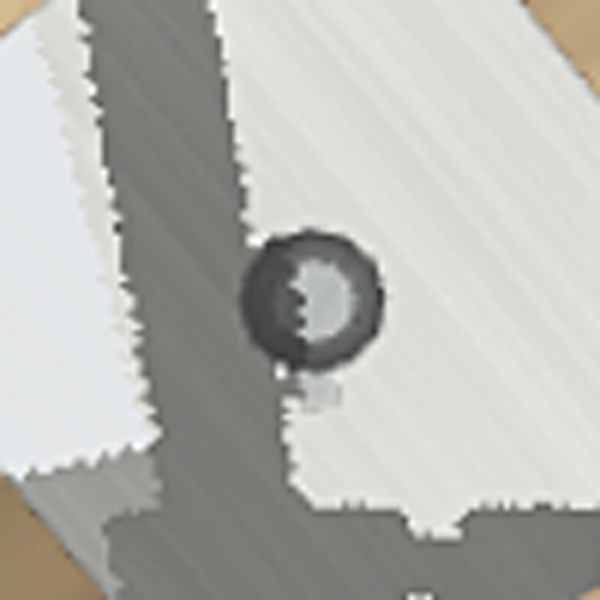

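The crop shows the pin as a dark disc centred at (313,300), with the key as a small lighter block just below it at (320,392).

Run:
```python
from h import *
s=load("w2.npz",1);P=cloud(s)
f=lambda x,y,z:onz(s,264+(x+.5)/6-.5,74+(y+.5)/6-.5,z)
a=f(313,300,.072);print("pin",a)
for e in [(321,410),(320,392)]:
    b=f(*e,.05);d=b-a;print(b,np.hypot(*d[:2]),np.degrees(np.arctan2(d[1],d[0])))
k=(np.hypot(P[...,0]-.51,P[...,1]+.202)<.03)
for lo,hi in[(.045,.055),(.068,.079),(.079,.09)]:
    q=P[k&(P[...,2]>lo)&(P[...,2]<hi)];print(lo,len(q),q.mean(0),q.min(0),q.max(0), cv2.minEnclosingCircle(q[:,:2].astype(np.float32)))
q=P[k&(P[...,2]>.045)&(P[...,2]<.055)];r=q[:,:2]-a[:2];q=r[np.hypot(*r.T)>.0125];m=q.mean(0);print(len(q),np.degrees(np.arctan2(m[1],m[0])))
# plate
t=(np.hypot(P[...,0]-.51,P[...,1]+.202)<.11)&(abs(P[...,2]-.02)<.003);print(cv2.minAreaRect(P[t][:,:2].astype(np.float32)),np.median(P[t][:,2]))
# hub in hand depth?
```

```text
pin [ 0.51025339 -0.20057967  0.072     ]
[ 0.52546993 -0.21114451  0.05      ] 0.01852455554166862 -34.772247461582346
[ 0.52301234 -0.20937745  0.05      ] 0.015498118451781279 -34.58773215173377
0.045 35 [ 0.52249196 -0.20947384  0.04994087] [ 0.51890874 -0.21296616  0.04793143] [ 0.52601838 -0.20592569  0.05209864] ((0.5224347114562988, -0.20944592356681824), 0.003640982322394848)
0.068 255 [ 0.51055624 -0.20108554  0.07518478] [ 0.49923908 -0.21207736  0.07112437] [ 0.52202513 -0.1894164   0.07896907] ((0.5103952884674072, -0.20110882818698883), 0.01173482183367014)
0.079 208 [ 0.51023739 -0.20060347  0.08135402] [ 0.50274818 -0.20795348  0.07902097] [ 0.51744729 -0.19359008  0.08317769] ((0.5106692314147949, -0.20061925053596497), 0.007794572040438652)
35 -36.00713048427792
((0.5106003880500793, -0.2009144127368927), (0.15100738406181335, 0.13088758289813995), 0.18176214396953583) 0.0198393567068222
```

Key direction is about -35.5° and the pin is at (0.5104, -0.2009). The held hub's yaw is about 6°, so it needs +41.6° about tool z.

```bash
python3 -m crank '[[1,[0.035,-0.0006,0],[0,0,0]],[1,[0.0354,-0.0006,0],[0,0,0]],[1,[0,0,0],[0,0,8.3]],[1,[0,0,0],[0,0,8.3]],[1,[0,0,0],[0,0,8.3]],[1,[0,0,0],[0,0,8.3]],[1,[0,0,0],[0,0,8.3]],[1,[0,0,0],[0,0,0]]]'
python3 -m crank '[[1,[0,0,0],[0,0,0]],[1,[0,0,0.03],[0,0,0]],[1,[0,0,0.03],[0,0,0]],[1,[0,0,0],[0,0,0]],[1,[0,0,0],[0,0,0]],[1,[0,0,0],[0,0,0]]]'
cat > e.py <<'E'
from bench import robot
import numpy as np
o=robot.get_obs();p=o["tool_pos"];y=o["ee_rot"][2]
d=np.array([.5105,-.2016])-p[:2];print(p,np.degrees(y),"dx",d@[np.cos(y),np.sin(y)],"dy",d@[np.sin(y),-np.cos(y)],o["wrist_force"],o["wrist_torque"])
E
python3 e.py
python3 - <<'E'
from h import *
for n in("side","scene"):
    s=snap(n,n+"3");P=cloud(s)
    p=proj(s,[.51,-.201,.1]).astype(int);u,v=p-[40,40]
    cv2.imwrite(f"pics/{n}3c.png",cv2.resize(s["color"][v:v+80,u:u+80,::-1],None,fx=5,fy=5))
a=[cv2.imread(f"pics/{n}3c.png") for n in("side","scene")];cv2.imwrite("pics/c3.png",np.hstack(a))
E
```

```text
time: 6.85
tool_pos: [0.5107, -0.2013, 0.1828]
ee_rot: [3.141, 0.0, 1.741]
wrist_force: [1.2, -0.5, -2.1]
width: 0.0477
finger_force: 30.0
time: 7.45
tool_pos: [0.5118, -0.2032, 0.1246]
ee_rot: [3.139, 0.002, 1.739]
wrist_force: [0.0, -0.0, -1.9]
width: 0.048
finger_force: 30.0
[ 0.51180026 -0.20321302  0.12461105] 99.64358336623637 dx 0.0018080393069998873 dy -0.0010116706412458649 [ 0.03330508 -0.010267   -1.89516589] [-0.11540667  0.0692129  -0.06146672]
```

View pics/c3.png

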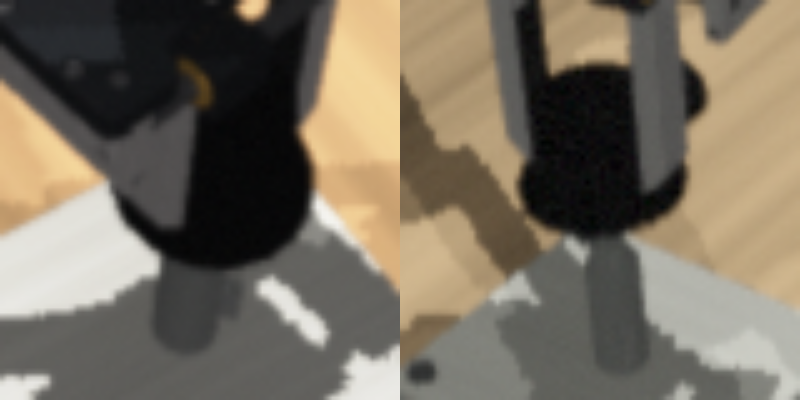

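Both crops show the hub held upright, directly above the pin. I'll correct the small lateral offset and lower it in stages.

```bash
python3 -m crank '[[1,[0.0018,-0.001,0],[0,0,0]],[1,[0,0,0],[0,0,0]],[1,[0,0,0.01],[0,0,0]],[1,[0,0,0.01],[0,0,0]],[1,[0,0,0.008],[0,0,0]],[1,[0,0,0],[0,0,0]],[1,[0,0,0],[0,0,0]]]'; python3 e.py
```

```text
time: 8.25
tool_pos: [0.5091, -0.201, 0.0937]
ee_rot: [-3.141, -0.001, 1.738]
wrist_force: [0.8, 0.6, -1.2]
width: 0.0475
finger_force: 30.0
[ 0.50906529 -0.20103738  0.09372507] 99.58648072560135 dx -0.0007936950564960338 dy 0.0013209824336806021 [ 0.84379282  0.57206648 -1.16737413] [-0.06449623  0.03899153 -0.0121542 ]
```

```bash
for i in 1 2 3 4; do python3 -m crank '[[1,[0,0,0],[0,0,0]]]' >/dev/null; python3 e.py; done
```

```text
[ 0.50963159 -0.20131842  0.09470798] 99.58979769069215 dx -0.000422314531323927 dy 0.0008093663205478432 [ 0.34367361 -0.17421159 -1.72059607] [-0.084619    0.02105888 -0.02067488]
[ 0.5097589  -0.20139424  0.09502081] 99.58563850348722 dx -0.0003263013506607655 dy 0.0006964921150740207 [-0.62026598  0.10334894 -1.39415783] [-0.06746606  0.03108848 -0.00397302]
[ 0.50969301 -0.20137257  0.09497121] 99.58673219836743 dx -0.0003586533893918516 dy 0.000757841598671659 [-0.77053868  0.7056959  -1.47257792] [-0.07216333  0.11857315 -0.00306474]
[ 0.50954643 -0.20127567  0.09476261] 99.58905433734692 dx -0.00047864313331584714 dy 0.0008862241520749146 [ 0.04117091 -0.9493012  -2.07881723] [-0.13033739 -0.01002975 -0.01096047]
```

```bash
python3 -m crank '[[1,[-0.0004,0.0008,0.004],[0,0,0]],[1,[0,0,0.005],[0,0,0]],[1,[0,0,0.005],[0,0,0]],[1,[0,0,0.004],[0,0,0]],[1,[0,0,0],[0,0,0]],[1,[0,0,0],[0,0,0]],[1,[0,0,0],[0,0,0]]]';python3 e.py
python3 -m crank '[[1,[0,0,0.004],[0,0,0]],[1,[0,0,0.004],[0,0,0]],[1,[0,0,0.002],[0,0,0]],[1,[0,0,0],[0,0,0]],[1,[0,0,0],[0,0,0]],[1,[0,0,0],[0,0,0]],[1,[0,0,0],[0,0,0]]]'; python3 e.py
```

```text
time: 9.35
tool_pos: [0.5104, -0.2016, 0.0767]
ee_rot: [3.141, 0.0, 1.738]
wrist_force: [1.0, 0.9, -1.9]
width: 0.0474
finger_force: 30.0
[ 0.51043836 -0.20155649  0.07669549] 99.58824502765549 dx -5.316765768016443e-05 dy 5.35351645111067e-05 [ 1.02690172  0.92395245 -1.86983621] [-0.00732922  0.07072644  0.02738086]
time: 10.05
tool_pos: [0.5104, -0.2015, 0.0666]
ee_rot: [3.141, 0.0, 1.738]
wrist_force: [0.1, 0.5, -1.1]
width: 0.0481
finger_force: 30.0
[ 0.51037346 -0.20152689  0.06663611] 99.5867332422988 dx -9.316113649433477e-05 dy 0.000112596871004071 [ 0.05482552  0.50356432 -1.10831412] [-0.00168447  0.0253471   0.00837018]
```

```bash
python3 -m crank '[[1,[0,0,0.002],[0,0,0]],[1,[0,0,0.002],[0,0,0]],[1,[0,0,0],[0,0,0]],[1,[0,0,0],[0,0,0]],[1,[0,0,0],[0,0,0]]]'; python3 -m crank '[[1,[0,0,0.001],[0,0,0]],[1,[0,0,0.001],[0,0,0]],[1,[0,0,0.001],[0,0,0]],[1,[0,0,0],[0,0,0]],[1,[0,0,0],[0,0,0]],[1,[0,0,0],[0,0,0]]]';python3 e.py
```

```text
time: 10.55
tool_pos: [0.5103, -0.2015, 0.0625]
ee_rot: [3.142, -0.0, 1.738]
wrist_force: [-0.1, 0.5, -1.9]
width: 0.0476
finger_force: 30.0
time: 11.15
tool_pos: [0.5103, -0.2015, 0.0595]
ee_rot: [3.141, -0.0, 1.738]
wrist_force: [-0.3, -0.6, -1.4]
width: 0.0476
finger_force: 30.0
[ 0.51031267 -0.20146691  0.05948677] 99.58928466855484 dx -0.00016243724515610855 dy 0.00016254382063896758 [-0.34898762 -0.6420783  -1.37682584] [-0.03473019  0.04262303  0.01885631]
```

No load 3 mm below the key's level, so the keyway may already be on the key. I'll go a little lower with a check.

```bash
python3 -m crank '[[1,[0,0,0.001],[0,0,0]],[1,[0,0,0.001],[0,0,0]],[1,[0,0,0.001],[0,0,0]],[1,[0,0,0],[0,0,0]],[1,[0,0,0],[0,0,0]],[1,[0,0,0],[0,0,0]]]';python3 e.py
```

```text
time: 11.75
tool_pos: [0.5103, -0.2015, 0.0565]
ee_rot: [3.142, -0.0, 1.738]
wrist_force: [-0.4, 0.2, -2.5]
width: 0.0478
finger_force: 30.0
[ 0.51028176 -0.20145304  0.05647037] 99.59134340830245 dx -0.00018126541862031667 dy 0.0001907078709861016 [-0.42109291  0.23173147 -2.53602353] [-0.07019077  0.06111553 -0.02218648]
```

Still no load 6 mm down, where a hub resting on the key would push back at about 10 N, so the key is in.

```bash
python3 -m crank '[[1,[0,0,0.003],[0,0,0]],[1,[0,0,0.003],[0,0,0]],[1,[0,0,0.003],[0,0,0]],[1,[0,0,0],[0,0,0]],[1,[0,0,0],[0,0,0]],[1,[0,0,0],[0,0,0]]]';python3 e.py; python3 -m crank '[[1,[0,0,0.003],[0,0,0]],[1,[0,0,0.003],[0,0,0]],[1,[0,0,0.002],[0,0,0]],[1,[0,0,0.002],[0,0,0]],[1,[0,0,0],[0,0,0]],[1,[0,0,0],[0,0,0]],[1,[0,0,0],[0,0,0]]]';python3 e.py
```

```text
time: 12.35
tool_pos: [0.5103, -0.2015, 0.0475]
ee_rot: [3.141, 0.0, 1.738]
wrist_force: [0.4, -0.0, -1.7]
width: 0.0479
finger_force: 30.0
[ 0.51034481 -0.20147795  0.04752674] 99.588882380099 dx -0.0001461912424150778 dy 0.00013269024944615428 [ 0.39304328 -0.04611304 -1.72949595] [-0.08402374  0.05111233  0.03274698]
time: 13.05
tool_pos: [0.5104, -0.2015, 0.0376]
ee_rot: [3.141, 0.0, 1.738]
wrist_force: [-1.0, 0.1, -2.7]
width: 0.0477
finger_force: 30.0
[ 0.51035741 -0.20151046  0.03760528] 99.58946241730644 dx -0.0001120400805007824 dy 0.00012568261776684132 [-1.02748658  0.05676593 -2.71134707] [-0.1003128   0.08839541 -0.0225589 ]
```

```bash
python3 -m crank '[[1,[0,0,0.001],[0,0,0]],[1,[0,0,0.001],[0,0,0]],[1,[0,0,0.001],[0,0,0]],[1,[0,0,0],[0,0,0]],[1,[0,0,0],[0,0,0]]]'; for i in 1 2 3; do python3 -m crank '[[1,[0,0,0.0005],[0,0,0]],[1,[0,0,0],[0,0,0]],[1,[0,0,0],[0,0,0]]]' | grep -E "pos|wrist_f"; done
```

```text
time: 13.55
tool_pos: [0.5102, -0.2014, 0.0344]
ee_rot: [-3.142, -0.0, 1.738]
wrist_force: [-0.7, 0.4, -2.3]
width: 0.0482
finger_force: 30.0
tool_pos: [0.5103, -0.2015, 0.034]
wrist_force: [0.1, -0.2, -2.4]
tool_pos: [0.5102, -0.2014, 0.0334]
wrist_force: [0.0, 0.5, -2.2]
tool_pos: [0.5103, -0.2015, 0.0329]
wrist_force: [0.1, 0.4, -1.6]
```

```bash
for i in 1 2 3; do python3 -m crank '[[1,[0,0,0.0004],[0,0,0]],[1,[0,0,0],[0,0,0]],[1,[0,0,0],[0,0,0]]]' | grep -E "pos|wrist_f"; done
```

```text
tool_pos: [0.5102, -0.2015, 0.0325]
wrist_force: [-0.2, -0.4, -1.1]
tool_pos: [0.5103, -0.2015, 0.0325]
wrist_force: [-1.6, 0.2, 0.9]
tool_pos: [0.5103, -0.2015, 0.0325]
wrist_force: [-2.6, 1.6, 5.5]
```

Plate contact is at 0.0325, exactly as predicted. I'll release and retreat.

```bash
python3 -m crank '[[1,[0,0,-0.0004],[0,0,0]],[0,[0,0,0],[0,0,0]],[0,[0,0,0],[0,0,0]],[0,[0,0,0],[0,0,0]],[0,[0,0,0],[0,0,0]],[0,[0,0,0],[0,0,0]],[0,[0,0,0],[0,0,0]],[0,[0,0,0],[0,0,0]]]'; python3 -m crank '[[0,[0,0,-0.01],[0,0,0]],[0,[0,0,-0.03],[0,0,0]],[0,[0,0,-0.04],[0,0,0]],[0,[0,0,-0.04],[0,0,0]],[0,[-0.036,0,-0.03],[0,0,0]],[0,[-0.036,0,0],[0,0,0]],[0,[0,0,0],[0,0,0]],[0,[0,0,0],[0,0,0]]]'
python3 - <<'E'
from h import *
s=snap("wrist","w4");P=cloud(s)
d=np.hypot(P[...,0]-.5104,P[...,1]+.2009)
for lo,hi in[(.06,.07),(.022,.03)]:
    q=P[(d<.045)&(P[...,2]>lo)&(P[...,2]<hi)];print(lo,len(q),np.median(q,0),q.min(0),q.max(0))
p=proj(s,[.51,-.201,.06]).astype(int);u,v=np.clip(p-[80,60],0,[480,280])
cv2.imwrite("pics/w4c.png",cv2.resize(s["color"][v:v+120,u:u+160,::-1],None,fx=4,fy=4))
E
```

```text
time: 16.15
tool_pos: [0.5103, -0.2015, 0.0321]
ee_rot: [3.142, -0.0, 1.738]
wrist_force: [-0.3, 0.6, 0.7]
width: 0.0936
finger_force: 0.0
time: 16.95
tool_pos: [0.522, -0.2727, 0.1822]
ee_rot: [-3.141, -0.001, 1.737]
wrist_force: [0.9, 0.4, -1.0]
width: 0.0939
finger_force: 0.0
0.06 1335 [ 0.50825227 -0.19908303  0.06382098] [ 0.48580486 -0.22503176  0.06031207] [ 0.53500173 -0.17638926  0.06598601]
0.022 1005 [ 0.51071803 -0.20177208  0.02587929] [ 0.46937981 -0.23327705  0.02201885] [ 0.54856367 -0.15862769  0.02973518]
```

View pics/w4c.png

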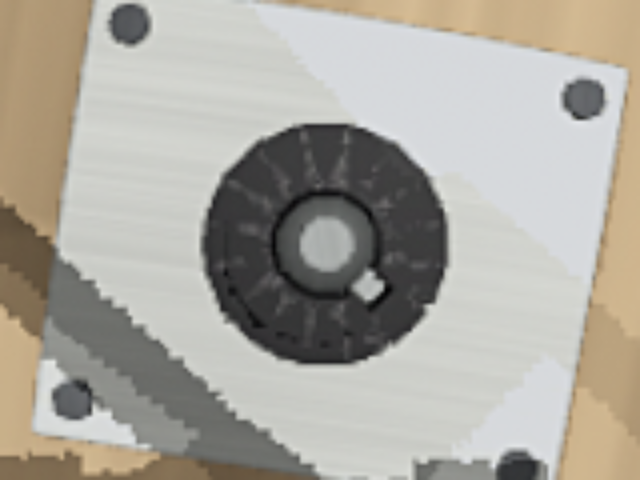

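The crop shows the hub seated flat at (325,243), with the key inside the keyway at (370,287). By depth its top is at 0.064 m (20 + 44 mm), so it's home.

```bash
python3 -c "from bench import robot;print(robot.close_job())"
```

```text
the job is handed in; nothing more can be done
None
```

The hub is home on the jig: keyway on the key, flange flat on the plate, gripper released and clear. Plate contact was about 7 N, the bystanders were not touched, and I handed the job in at about 17 s; no verdict came back.

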